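Push the dark mortar cube home in the corner stop

TASK

Of the three mortar test cubes on the bench, only the darker grey one is wanted: push it gently along the table with the tips or the outside of the fingers until it sits home in the corner stop (the blue L-shaped fixture), flush against both legs. Do not take it between the fingers, lift it or tip it, and leave the two pale cubes and the vernier caliper where they are. Finish with the hand clear.

Things in the scene. Friction and masses are not known exactly. Their poses are not given: they have to be found in the camera images.
- dark_cube: Mortar test cube, 50 x 50 x 50 mm, about 0.28 kg, clearly darker grey than the other two, loose on the table. Origin: centre of its underside; x and y axes square to its upright faces, z up. The one to push. It can be any of the three in the row; its faces start within 0.25 rad of the world axes. Sliding it takes up to about 5 N.
- pale_cube_a: Mortar test cube, 50 x 50 x 50 mm, about 0.28 kg, pale beige-grey, loose on the table. Origin: centre of its underside; x and y axes square to its upright faces, z up. To be left alone.
- pale_cube_b: Mortar test cube, 50 x 50 x 50 mm, about 0.28 kg, pale beige-grey, loose on the table. Origin: centre of its underside; x and y axes square to its upright faces, z up. To be left alone.
- caliper: A steel vernier caliper, 210 mm long, 74 mm wide, 12 mm thick, lying loose on the table to the right of the work, its length roughly along world x. Origin: centre of its underside. To be left alone.
- corner_stop: Fixed blue L-shaped stop: bars 22 mm wide, 30 mm high, steel inner faces. Origin: inner corner at table height. Long leg runs 170 mm along its -y (to the right), its inner face x = 0 faces the robot; short leg runs 70 mm along its -x (to the robot), its inner face y = 0 faces right. Turned at most 0.18 rad. A cube at home has its centre at x = y = -25 mm, faces parallel to the legs.

How it is judged:
By the outcome, as a careful person would: the job done as asked, in the order asked, and still so for the second after the job is handed in, with the robot touching nothing.
It also fails if it takes over 72 s, if anything falls off the work surface, if the arm or the gripper's body presses on something with over 40 N, if the wrist force passes 120 N, or if a joint passes its speed limit or range.

ROBOT

A 6-joint arm with a two-finger parallel gripper is mounted at the origin on a cart in front of the work surface, level with it; the furniture and walls round the work are solid. World frame = base frame: x ahead of the robot, y to its left, z up, the work surface at z = 0. Lengths are in m, angles in degrees, forces in N, time in s.
With the tool pointing down it reaches from about 0.25 to 0.8 m from the base axis. Payload 8.5 kg.
Tool frame: the origin (TCP) lies on the front face of the gripper's body, between the roots of the fingers; the fingertips stand arm.nose_length ahead of it and the grasp point (between the pads) lies 54 mm ahead of it (arm.nose_length is the distance from the TCP to the fingertips, in m); z points along the fingers, y is the line along which they close (so a half turn about z gives the same grasp; the last joint's range is limited). The gripper opens to 85 mm and grips with 20 to 120 N. Pads are 22 mm wide; open, the fingers measure 114 mm over their backs; the gripper's body (76 mm by 85 mm) begins 54 mm behind the grasp point. The pads swing forward as they close: fully open they stand 13 mm farther back than shut.
Start: joints at [-70.703, 13.648, -0.773, 75.585, 0, 90], TCP at [0.173, -0.495, 0.304] pointing down, gripper open.
Joint ranges: [-152.45, 152.45], [-59.26, 108.67], [-65.41, 83.53], [-104.44, 129.93], [-82.83, 76.93], [-180, 180]. Speed limits (degrees/s): [127.2, 127.2, 159.86, 180, 180, 180].

INTERFACE

Orientations are given as [roll, pitch, yaw] about the fixed x, y, z axes, in that order (R = Rz(yaw) Ry(pitch) Rx(roll)).
In Python, from cell import arm gives the robot as it stands.
- The arm moves only by the shell command python3 drive.py, which reads ROWS from standard input. ROWS is a JSON list of rows, 1 to 12 of them, each written [[dx, dy, dz], [rx, ry, rz], opening]: dx, dy, dz in fractions of the full range, 1 being 0.5 m, then a rotation vector rx, ry, rz in fractions of the full range, 1 being pi rad, then the finger opening in m; each row is the pose to reach, as a shift and turn from the pose commanded when the command began, along the tool's axes at that moment; what a row does not reach only later rows make up. A row lasts 1/12 s, in which the tool goes at most 0.0417 m and 7.16 degrees, less where a joint would pass 70% of its speed; a pose out of reach is approached as far as the arm can. The fingers move at their own pace and stop on an object; the grip force is fixed at half the most. Time passes only in rows, so rows that do not move let the fingers close. It prints the time, the measured TCP pose, the force, the opening and the grip force at its end. No shift or turn number may pass 1 either way. Input that does not fit is refused with a message, and nothing moves.
- arm.get_obs(): the state, without advancing time (a new reading comes with each control period).
- arm.get_image(name): name is "scene" or "top" or "wrist"; returns a dict with "frame" (480x640x3 uint8, blue, green, red), "fx", "fy", "cx", "cy" (pixels), "R" (3x3) and "t" (3): a world point X has camera coordinates R X + t; the wrist camera has in their place "hand_eye" (4x4, takes a point from camera to tool coordinates, whose origin is the TCP and whose axes are the flange's). Camera axes: x right, y down, z forward; pixel columns grow to the right and rows downward; lengths in m; the calibration is good to about 2 mm. A picture is of the moment at which its call begins: read the wrist's pose just before it. There is no depth.
- arm.job_done(): hands the job in; it is judged then, once.
The state is a dict: "clock": time; "joints": joint angles; "joint_vel": joint speeds; "effort": joint torques, N m; "tcp_pos": TCP position; "tool_rot": TCP orientation; "wrist_force": force on the tool from outside, world axes, zero at the start; "torque": the same for the moment, N m; "gripper_width": finger opening in m; "grasp_force": force on a finger pad.
Only numpy, scipy, OpenCV 4.12 (cv2) and the standard library are available. Lean on these libraries where they do the work, as an engineer would, in place of code of your own. Each camera call takes 0.05 s, during which the arm holds its last target. There are 200 camera calls.

## Working session

There is one attempt and no reset: what is moved stays moved. The work goes in short steps, Python scripts to look and compute and a shell command to move; the robot and the scene stay as the last step left them, time stands still between calls to the robot, and variables do not carry over. Pictures are saved under pics/ and viewed, at most 10 in all, crops included, and the job is handed in when it is done.

```bash
ls; mkdir -p pics; python3 - <<'E'
from cell import arm
import cv2
o=arm.get_obs();print(o,arm.nose_length)
for n in("top","scene"):
    d=arm.get_image(n);cv2.imwrite(f"pics/{n}0.png",d["frame"]);print(n,d["fx"],d["cx"],d["cy"],d["R"],d["t"])
E
```

```text
cell.py
drive.py
pics
{'clock': 0.0, 'joints': array([-7.07025187e+01,  1.36803154e+01, -8.15440491e-01,  7.55822244e+01,
       -1.16770318e-03,  9.00014077e+01]), 'joint_vel': array([ 0.03872426, -0.00972959,  0.03528346, -0.16822955, -0.08183714,
        0.09889234]), 'effort': array([ 4.18226300e-04, -5.38779545e+01,  3.46438265e+01,  1.82219798e-02,
        2.38636412e-04,  1.33160290e-05]), 'tcp_pos': array([ 0.17339869, -0.49523318,  0.30329362]), 'tool_rot': array([-1.79922020e+02,  1.16961798e-03,  1.92960752e+01]), 'wrist_force': array([-1.071544  , -0.68773912, -0.21222461]), 'torque': array([-0.02263293, -0.01028565, -0.01888417]), 'grasp_force': 0.0, 'gripper_width': 0.08570723363662185} 0.0726
top 439.7201710308519 317.3455368131628 239.3493494387916 [[ 0.0130281  -0.99991397 -0.00152059]
 [-0.97472733 -0.01236074 -0.22305571]
 [ 0.22301773  0.00438815 -0.97480451]] [-0.16118399  0.56365886  0.85488587]
scene 624.7759188764638 321.16026588754227 245.5307173078314 [[-0.79905031 -0.60112153  0.01309614]
 [-0.37123104  0.47609691 -0.79719461]
 [ 0.47297581 -0.6418603  -0.60358036]] [0.35454035 0.30533614 0.86334044]
```

View pics/top0.png

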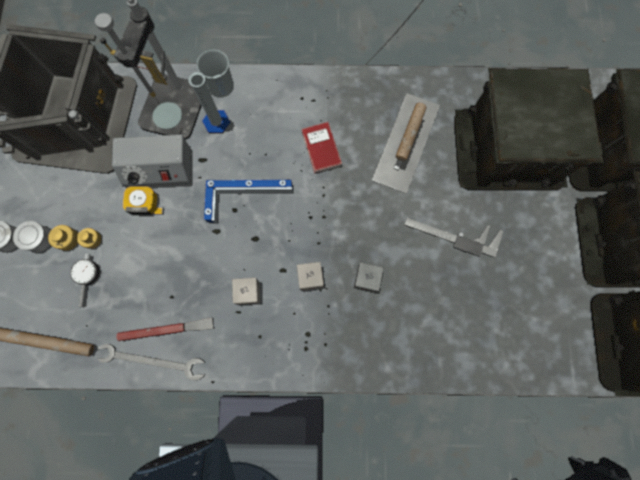

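The dark cube is the rightmost of the row, at about (369,277). The stop's inner corner is near (215,190), and the caliper is at (455,238). I'll enlarge this area to measure it.

```bash
python3 - <<'E'
import cv2
f=cv2.imread("pics/top0.png")
cv2.imwrite("pics/c1.png",cv2.resize(f[165:315,195:395],None,fx=4,fy=4,interpolation=cv2.INTER_CUBIC))
E
```

```text
(no output)
```

View pics/c1.png

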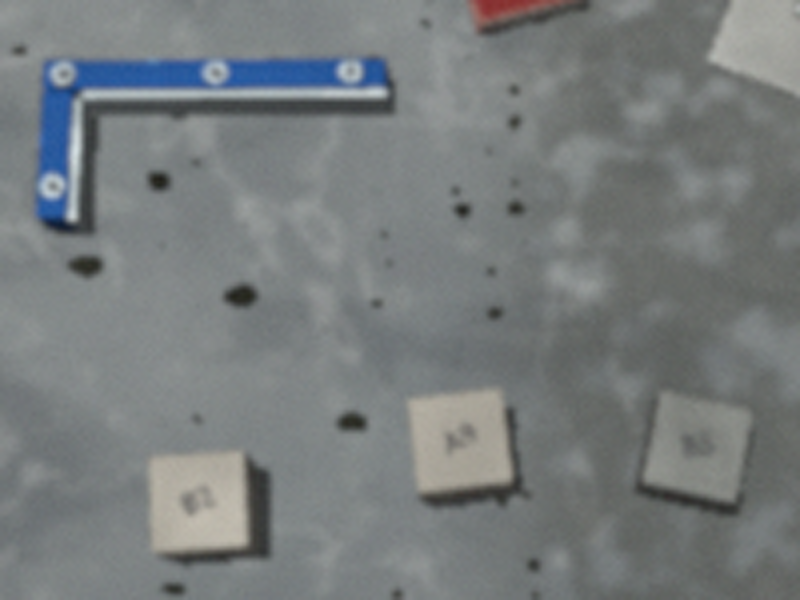

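```bash
cat > h.py <<'E'
import numpy as np
from cell import arm
def pix2w(d,uv,z):
    uv=np.atleast_2d(uv).astype(float);R=np.array(d["R"]);t=np.array(d["t"])
    r=np.c_[(uv[:,0]-d["cx"])/d["fx"],(uv[:,1]-d["cy"])/d["fy"],np.ones(len(uv))]@R
    c=-R.T@t
    return c+r*((z-c[2])/r[:,2])[:,None]
def crop(uv,u0,v0,s): return [u0,v0]+(np.array(uv,float)+.5)/s-.5
E
python3 - <<'E'
from h import *
d=arm.get_image("top");np.set_printoptions(precision=4,suppress=True)
print("cam",-np.array(d["R"]).T@d["t"])
def p(n,uv,z):
    w=pix2w(d,crop(uv,195,165,4),z)[:,:2];print(n,w.tolist() if 0 else w,w.mean(0),[np.linalg.norm(w[i]-w[i-1]).round(4) for i in range(len(w))]);return w
for n,uv in dict(dark=[(660,392),(751,409),(738,500),(645,485)],A=[(409,398),(502,389),(513,484),(419,495)],B=[(149,457),(245,451),(249,547),(152,552)]).items():
    w=p(n,uv,.05);e=w[1]-w[0]+w[2]-w[3];print(np.degrees(np.arctan2(-e[0],-e[1])), "yaw of right edge dir from -y (ccw neg..)")
p("stop top z.03: outer TL, TR, inner TR, inner corner, short leg inner end, outer end",[(44,60),(388,58),(390,99),(84,102),(77,221),(38,216)],.03)
p("stop as white base z0",[(390,99),(84,102),(77,221)],0)
E
```

```text
cam [ 0.3609 -0.158   0.9588]
dark [[ 0.5199 -0.2431]
 [ 0.5115 -0.2905]
 [ 0.4639 -0.2829]
 [ 0.471  -0.2349]] [ 0.4916 -0.2628] [np.float64(0.0496), np.float64(0.0482), np.float64(0.0482), np.float64(0.0485)]
9.2498007081047 yaw of right edge dir from -y (ccw neg..)
A [[ 0.515  -0.1117]
 [ 0.5204 -0.1603]
 [ 0.4707 -0.1666]
 [ 0.4643 -0.1181]] [ 0.4926 -0.1392] [np.float64(0.0511), np.float64(0.0489), np.float64(0.0502), np.float64(0.0489)]
-6.877509560908325 yaw of right edge dir from -y (ccw neg..)
B [[ 0.4823  0.0226]
 [ 0.486  -0.0271]
 [ 0.4365 -0.0313]
 [ 0.4333  0.0183]] [ 0.4595 -0.0044] [np.float64(0.0492), np.float64(0.0499), np.float64(0.0497), np.float64(0.0498)]
-4.007160741163306 yaw of right edge dir from -y (ccw neg..)
stop top z.03: outer TL, TR, inner TR, inner corner, short leg inner end, outer end [[ 0.7073  0.0979]
 [ 0.7108 -0.0944]
 [ 0.6867 -0.0962]
 [ 0.6828  0.074 ]
 [ 0.6142  0.0734]
 [ 0.6168  0.0949]] [0.6698 0.0249] [np.float64(0.0905), np.float64(0.1924), np.float64(0.0242), np.float64(0.1702), np.float64(0.0686), np.float64(0.0217)]
stop as white base z0 [[ 0.6972 -0.0942]
 [ 0.6932  0.0815]
 [ 0.6224  0.0808]] [0.671  0.0227] [np.float64(0.1903), np.float64(0.1757), np.float64(0.0708)]
```

View pics/scene0.png

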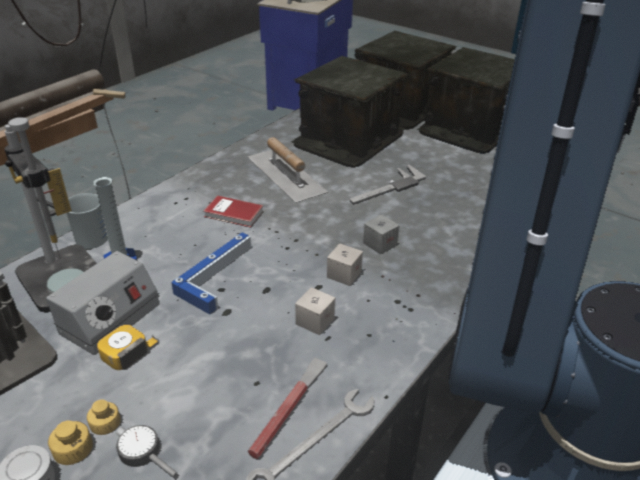

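```bash
cat >> h.py <<'E'
from scipy.spatial.transform import Rotation as Ro
def to(x,y,z,yaw):
    o=arm.get_obs();R=Ro.from_euler('xyz',o["tool_rot"],degrees=True)
    G=Ro.from_euler('xyz',[180,0,yaw],degrees=True)
    print(np.round(R.inv().apply(np.array([x,y,z])-o["tcp_pos"]),4),np.round((R.inv()*G).as_rotvec(degrees=True),2),np.round(o["wrist_force"],1),o["clock"])
E
python3 - <<'E'
from h import *
d=arm.get_image("top")
print(pix2w(d,[(405,220),(408,228),(500,257)],0.01)[:,:2])
to(.436,-.254,.19,-9)
E
```

```text
[[ 0.62478587 -0.34903105]
 [ 0.60640717 -0.35512664]
 [ 0.54332363 -0.55455056]]
[ 0.3276 -0.1409  0.1136] [-5.00e-02  1.00e-02  2.83e+01] [ 0.5  0.2 -0.4] 0.2
```

The manual's scale: shifts go in shares of 0.5 m and turns go in shares of pi rad. Converting my numbers, 0.328 m / 0.5 = 0.656, 0.315 m / 0.5 = 0.63, 28.3 degrees / 180 = 0.1572.

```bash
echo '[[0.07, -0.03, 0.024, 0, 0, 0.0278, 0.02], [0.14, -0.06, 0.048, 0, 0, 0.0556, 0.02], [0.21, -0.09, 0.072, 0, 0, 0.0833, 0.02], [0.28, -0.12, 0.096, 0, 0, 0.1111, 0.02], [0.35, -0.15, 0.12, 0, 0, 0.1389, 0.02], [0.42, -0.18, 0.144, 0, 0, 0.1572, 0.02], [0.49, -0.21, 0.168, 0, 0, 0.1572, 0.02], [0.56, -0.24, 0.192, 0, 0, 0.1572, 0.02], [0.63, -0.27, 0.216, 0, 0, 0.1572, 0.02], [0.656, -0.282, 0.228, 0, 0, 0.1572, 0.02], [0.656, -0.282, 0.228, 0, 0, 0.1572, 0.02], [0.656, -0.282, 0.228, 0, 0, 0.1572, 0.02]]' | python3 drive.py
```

```text
refused: ROWS must be rows with the three-number parts in brackets of their own. Nothing was moved.
```

Nothing moved. I misread the format; it is rows with the three-number parts in brackets of their own. Resending.

```bash
echo '[[[0.07, -0.03, 0.024], [0, 0, 0.0278], 0.02], [[0.14, -0.06, 0.048], [0, 0, 0.0556], 0.02], [[0.21, -0.09, 0.072], [0, 0, 0.0833], 0.02], [[0.28, -0.12, 0.096], [0, 0, 0.1111], 0.02], [[0.35, -0.15, 0.12], [0, 0, 0.1389], 0.02], [[0.42, -0.18, 0.144], [0, 0, 0.1572], 0.02], [[0.49, -0.21, 0.168], [0, 0, 0.1572], 0.02], [[0.56, -0.24, 0.192], [0, 0, 0.1572], 0.02], [[0.63, -0.27, 0.216], [0, 0, 0.1572], 0.02], [[0.656, -0.282, 0.228], [0, 0, 0.1572], 0.02], [[0.656, -0.282, 0.228], [0, 0, 0.1572], 0.02], [[0.656, -0.282, 0.228], [0, 0, 0.1572], 0.02]]' | python3 drive.py
python3 -c "
from h import *
to(.436,-.254,.085,-9)"
```

```text
clock: 1.2
tcp_pos: [0.4366, -0.2533, 0.1894]
tool_rot: [-180.0, 0.1, -8.9]
wrist_force: [-0.0, -0.8, 0.3]
gripper_width: 0.0202
grasp_force: 0.0
[-0.0003  0.0009  0.1044] [-0.02  0.08  0.13] [-0.  -0.8  0.3] 1.2
```

To row units: 0.104 m / 0.5 = 0.208, 0.09 m / 0.5 = 0.18.

```bash
echo '[[[0, 0, 0.07], [0, 0, 0], 0.02], [[0, 0, 0.14], [0, 0, 0], 0.02], [[0, 0, 0.18], [0, 0, 0], 0.02], [[0, 0, 0.208], [0, 0, 0], 0.02], [[0, 0, 0.208], [0, 0, 0], 0.02]]' | python3 drive.py
python3 - <<'E'
from h import *
import cv2
d=arm.get_image("top")
cv2.imwrite("pics/c2.png",cv2.resize(d["frame"][165:315,245:445],None,fx=4,fy=4,interpolation=cv2.INTER_CUBIC))
E
```

```text
clock: 1.62
tcp_pos: [0.4342, -0.2543, 0.0838]
tool_rot: [-179.9, 0.2, -9.1]
wrist_force: [-0.5, 0.3, 0.2]
gripper_width: 0.0201
grasp_force: 0.0
```

View pics/c2.png

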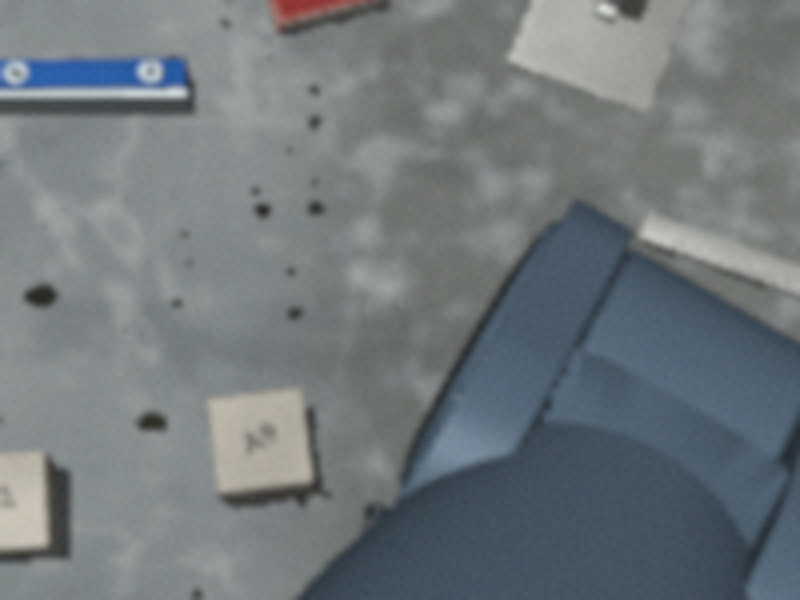

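To row units: 0.054 m / 0.5 = 0.108, 0.008 m / 0.5 = 0.016, -3.4 degrees / 180 = -0.0189.

```bash
echo '[[[0.016, 0, 0], [0, 0, 0], 0.02], [[0.028, 0, 0], [0, 0, 0], 0.02], [[0.036, 0, 0], [0, 0, 0], 0.02], [[0.044, 0, 0], [0, 0, 0], 0.02], [[0.052, 0, 0], [0, 0, 0], 0.02], [[0.06, 0, 0], [0, 0, 0], 0.02], [[0.068, -0.0004, 0], [0, 0, -0.0022], 0.02], [[0.076, -0.001, 0], [0, 0, -0.0056], 0.02], [[0.084, -0.002, 0], [0, 0, -0.0089], 0.02], [[0.092, -0.003, 0], [0, 0, -0.0122], 0.02], [[0.1, -0.004, 0], [0, 0, -0.0156], 0.02], [[0.108, -0.005, 0], [0, 0, -0.0189], 0.02]]' | python3 drive.py
python3 -c "
from h import *
to(.539,-.262,.084,0)"
```

```text
clock: 2.67
tcp_pos: [0.4905, -0.2599, 0.0859]
tool_rot: [-180.0, 0.0, -5.5]
wrist_force: [-4.5, 0.2, 2.3]
gripper_width: 0.0202
grasp_force: 1.8
[ 0.0484 -0.0026  0.0019] [-0.01  0.01 -5.54] [-4.5  0.2  2.3] 2.6667
```

Contact, and it's pushing at about 4.5 N. I'll continue.

To row units: 0.048 m / 0.5 = 0.096, 0.044 m / 0.5 = 0.088, -4.5 degrees / 180 = -0.025.

```bash
echo '[[[0.008, 0, 0], [0, 0, -0.0028], 0.02], [[0.016, -0.0006, 0], [0, 0, -0.0056], 0.02], [[0.024, -0.0012, 0], [0, 0, -0.0083], 0.02], [[0.032, -0.002, 0], [0, 0, -0.0111], 0.02], [[0.04, -0.0026, 0], [0, 0, -0.0139], 0.02], [[0.048, -0.003, 0], [0, 0, -0.0167], 0.02], [[0.056, -0.0034, 0], [0, 0, -0.0194], 0.02], [[0.064, -0.004, 0], [0, 0, -0.0222], 0.02], [[0.072, -0.0044, 0], [0, 0, -0.025], 0.02], [[0.08, -0.0048, 0], [0, 0, -0.0278], 0.02], [[0.088, -0.0052, 0], [0, 0, -0.0306], 0.02], [[0.096, -0.0052, 0], [0, 0, -0.0306], 0.02]]' | python3 drive.py
echo '[[[-0.024, 0, 0], [0, 0, 0], 0.02], [[-0.06, 0, 0], [0, 0, 0], 0.02], [[-0.08, 0, -0.08], [0, 0, 0], 0.02], [[-0.1, 0, -0.16], [0, 0, 0], 0.02], [[-0.16, 0, -0.2], [0, 0, 0], 0.02], [[-0.24, 0, -0.2], [0, 0, 0], 0.02], [[-0.32, 0, -0.2], [0, 0, 0], 0.02], [[-0.32, 0, -0.2], [0, 0, 0], 0.02]]' | python3 drive.py
python3 - <<'E'
from h import *
import cv2
d=arm.get_image("top")
cv2.imwrite("pics/c3.png",cv2.resize(d["frame"][165:315,245:445],None,fx=4,fy=4,interpolation=cv2.INTER_CUBIC))
E
```

```text
clock: 3.67
tcp_pos: [0.5386, -0.262, 0.0859]
tool_rot: [-180.0, 0.0, -0.1]
wrist_force: [-4.1, 0.3, 2.4]
gripper_width: 0.02
grasp_force: 1.9
clock: 4.33
tcp_pos: [0.3726, -0.2603, 0.1859]
tool_rot: [-179.9, 0.2, -0.2]
wrist_force: [0.1, 0.4, -0.4]
gripper_width: 0.0198
grasp_force: 0.0
```

View pics/c3.png

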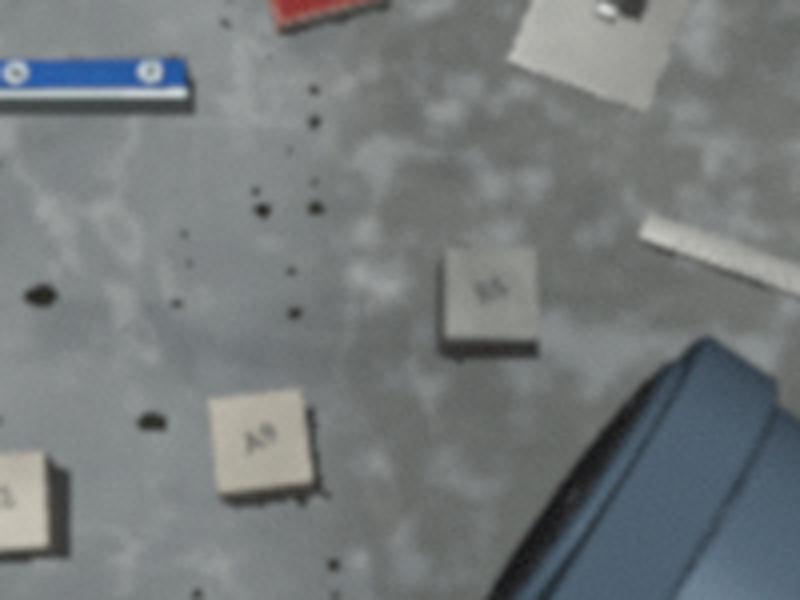

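```bash
python3 - <<'E'
from h import *
d=arm.get_image("top")
w=pix2w(d,crop([(445,247),(537,248),(538,341),(442,341)],245,165,4),.05)[:,:2];print(w,w.mean(0))
c=w.mean(0);to(c[0],c[1]-.047,.186,90)
E
```

```text
[[ 0.59823079 -0.23572277]
 [ 0.59829964 -0.28478872]
 [ 0.54767189 -0.28439565]
 [ 0.54702846 -0.23380853]] [ 0.5728077  -0.25967892]
[0.1952 0.044  0.0009] [ 1.100e-01 -6.000e-02 -9.019e+01] [ 0.2  0.  -0.5] 4.4333
```

To row units: 0.195 m / 0.5 = 0.39, 0.187 m / 0.5 = 0.374, -84 degrees / 180 = -0.4667.

```bash
echo '[[[0.034, 0.008, 0], [0, 0, -0.0389], 0.02], [[0.068, 0.016, 0], [0, 0, -0.0778], 0.02], [[0.102, 0.024, 0], [0, 0, -0.1167], 0.02], [[0.136, 0.032, 0], [0, 0, -0.1556], 0.02], [[0.17, 0.04, 0], [0, 0, -0.1944], 0.02], [[0.204, 0.048, 0], [0, 0, -0.2333], 0.02], [[0.238, 0.056, 0], [0, 0, -0.2722], 0.02], [[0.272, 0.064, 0], [0, 0, -0.3111], 0.02], [[0.306, 0.072, 0], [0, 0, -0.35], 0.02], [[0.34, 0.08, 0], [0, 0, -0.3889], 0.02], [[0.374, 0.088, 0], [0, 0, -0.4278], 0.02], [[0.39, 0.088, 0], [0, 0, -0.4667], 0.02]]' | python3 drive.py
echo '[[[0, 0, 0], [0, 0, -0.0344], 0.02], [[0, 0, 0], [0, 0, -0.0344], 0.02], [[0, 0, 0], [0, 0, -0.0344], 0.02]]' | python3 drive.py
python3 -c "
from h import *
to(.573,-.3067,.086,90.5)"
```

```text
clock: 5.43
tcp_pos: [0.5768, -0.3066, 0.1852]
tool_rot: [179.9, 0.0, 84.3]
wrist_force: [0.1, -0.1, -0.1]
gripper_width: 0.0199
grasp_force: 0.0
clock: 5.68
tcp_pos: [0.5743, -0.3059, 0.1853]
tool_rot: [180.0, -0.0, 89.9]
wrist_force: [-0.4, -0.1, 0.6]
gripper_width: 0.0202
grasp_force: 0.0
[-0.0008 -0.0013  0.0993] [ 0.01 -0.02 -0.56] [-0.4 -0.1  0.6] 5.6833
```

To row units: 0.099 m / 0.5 = 0.198, 0.09 m / 0.5 = 0.18, -0.5 degrees / 180 = -0.0028.

```bash
echo '[[[0, -0.002, 0.07], [0, 0, -0.0028], 0.02], [[0, -0.002, 0.14], [0, 0, -0.0028], 0.02], [[0, -0.002, 0.18], [0, 0, -0.0028], 0.02], [[0, -0.002, 0.198], [0, 0, -0.0028], 0.02], [[0, -0.002, 0.198], [0, 0, -0.0028], 0.02]]' | python3 drive.py
echo '[[[0.008, 0, 0], [0, 0, 0], 0.02], [[0.016, 0, 0], [0, 0, 0], 0.02], [[0.024, 0, 0], [0, 0, 0], 0.02], [[0.032, 0, 0], [0, 0, 0], 0.02], [[0.04, 0, 0], [0, 0, 0], 0.02], [[0.048, 0, 0], [0, 0, 0], 0.02], [[0.056, 0, 0], [0, 0, 0], 0.02], [[0.066, 0, 0], [0, 0, 0], 0.02], [[0.078, 0, 0], [0, 0, 0], 0.02], [[0.09, 0, 0], [0, 0, 0], 0.02], [[0.102, 0, 0], [0, 0, 0], 0.02], [[0.114, 0, 0], [0, 0, 0], 0.02]]' | python3 drive.py
python3 -c "
from h import *
to(.573,.002,.086,91)"
```

```text
clock: 6.1
tcp_pos: [0.5713, -0.3056, 0.0848]
tool_rot: [-179.8, -0.1, 90.5]
wrist_force: [0.2, -0.0, 0.5]
gripper_width: 0.0202
grasp_force: 0.0
clock: 7.1
tcp_pos: [0.5715, -0.2485, 0.0868]
tool_rot: [-180.0, -0.0, 90.6]
wrist_force: [0.6, -3.4, 2.7]
gripper_width: 0.0202
grasp_force: 1.7
[0.2504 0.0042 0.0008] [-0.01 -0.01 -0.4 ] [ 0.6 -3.4  2.7] 7.1
```

To row units: 0.072 m / 0.5 = 0.144, 0.0015 m / 0.5 = 0.003.

```bash
echo '[[[0.012, 0, 0], [0, 0, 0], 0.02], [[0.024, 0, 0], [0, 0, 0], 0.02], [[0.036, 0, 0], [0, 0, 0], 0.02], [[0.048, 0, 0], [0, 0, 0], 0.02], [[0.06, 0.001, 0], [0, 0, 0], 0.02], [[0.072, 0.001, 0], [0, 0, 0], 0.02], [[0.084, 0.001, 0], [0, 0, 0], 0.02], [[0.096, 0.002, 0], [0, 0, 0], 0.02], [[0.108, 0.002, 0], [0, 0, 0], 0.02], [[0.12, 0.002, 0], [0, 0, 0], 0.02], [[0.132, 0.002, 0], [0, 0, 0], 0.02], [[0.144, 0.003, 0], [0, 0, 0], 0.02]]' | python3 drive.py
echo '[[[0.012, 0, 0], [0, 0, 0], 0.02], [[0.024, 0, 0], [0, 0, 0], 0.02], [[0.036, 0, 0], [0, 0, 0], 0.02], [[0.048, 0, 0], [0, 0, 0], 0.02], [[0.06, 0.001, 0], [0, 0, 0], 0.02], [[0.072, 0.001, 0], [0, 0, 0], 0.02], [[0.084, 0.001, 0], [0, 0, 0], 0.02], [[0.096, 0.002, 0], [0, 0, 0], 0.02], [[0.108, 0.002, 0], [0, 0, 0], 0.02], [[0.12, 0.002, 0], [0, 0, 0], 0.02], [[0.132, 0.002, 0], [0, 0, 0], 0.02], [[0.144, 0.003, 0], [0, 0, 0], 0.02]]' | python3 drive.py
python3 - <<'E'
from h import *
import cv2
d=arm.get_image("top")
cv2.imwrite("pics/c4.png",cv2.resize(d["frame"][165:315,195:395],None,fx=4,fy=4,interpolation=cv2.INTER_CUBIC))
to(.573,.002,.086,91)
E
```

```text
clock: 8.1
tcp_pos: [0.5721, -0.1764, 0.0868]
tool_rot: [-180.0, -0.0, 90.6]
wrist_force: [-0.6, -3.2, 0.8]
gripper_width: 0.02
grasp_force: 1.2
clock: 9.1
tcp_pos: [0.5729, -0.1044, 0.0868]
tool_rot: [-180.0, -0.0, 90.6]
wrist_force: [0.2, -1.6, -0.4]
gripper_width: 0.02
grasp_force: 0.6
[0.1055 0.0012 0.0009] [-0.02 -0.05 -0.37] [-0.3  1.   0.7] 9.15
```

View pics/c4.png

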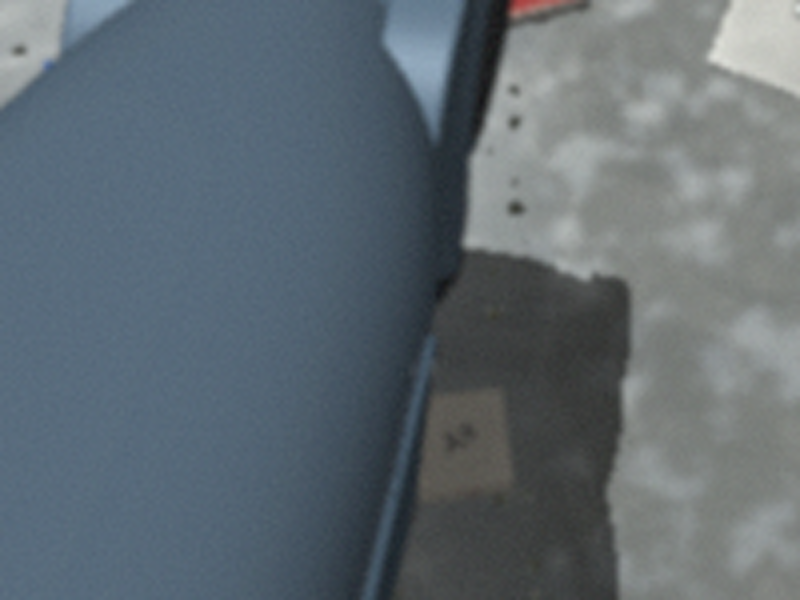

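To row units: 0.072 m / 0.5 = 0.144, 0.066 m / 0.5 = 0.132.

```bash
echo '[[[0.012, 0, 0], [0, 0, 0], 0.02], [[0.024, 0, 0], [0, 0, 0], 0.02], [[0.036, 0, 0], [0, 0, 0], 0.02], [[0.048, 0, 0], [0, 0, 0], 0.02], [[0.06, 0, 0], [0, 0, 0], 0.02], [[0.072, 0, 0], [0, 0, 0], 0.02], [[0.084, 0, 0], [0, 0, 0], 0.02], [[0.096, 0, 0], [0, 0, 0], 0.02], [[0.108, 0, 0], [0, 0, 0], 0.02], [[0.12, 0, 0], [0, 0, 0], 0.02], [[0.132, 0, 0], [0, 0, 0], 0.02], [[0.144, 0, 0], [0, 0, 0], 0.02]]' | python3 drive.py
echo '[[[0.012, 0, 0], [0, 0, 0], 0.02], [[0.024, 0, 0], [0, 0, 0], 0.02], [[0.036, 0, 0], [0, 0, 0], 0.02], [[0.048, 0, 0], [0, 0, 0], 0.02], [[0.056, 0, 0], [0, 0, 0], 0.02], [[0.062, 0, 0], [0, 0, 0], 0.02], [[0.062, 0, 0], [0, 0, 0], 0.02]]' | python3 drive.py
echo '[[[-0.02, 0, 0], [0, 0, 0], 0.02], [[-0.06, 0, 0], [0, 0, 0], 0.02], [[-0.08, 0, -0.08], [0, 0, 0], 0.02], [[-0.1, 0, -0.16], [0, 0, 0], 0.02], [[-0.18, 0, -0.2], [0, 0, 0], 0.02], [[-0.26, 0, -0.2], [0, 0, 0], 0.02], [[-0.34, 0, -0.2], [0, 0, 0], 0.02], [[-0.4, 0, -0.2], [0, 0, 0], 0.02], [[-0.4, 0, -0.2], [0, 0, 0], 0.02]]' | python3 drive.py
python3 - <<'E'
from h import *
import cv2
d=arm.get_image("top")
cv2.imwrite("pics/c5.png",cv2.resize(d["frame"][165:315,195:395],None,fx=4,fy=4,interpolation=cv2.INTER_CUBIC))
E
```

```text
clock: 10.15
tcp_pos: [0.5723, -0.0325, 0.0869]
tool_rot: [-180.0, -0.0, 90.6]
wrist_force: [-0.6, -1.7, -0.7]
gripper_width: 0.0201
grasp_force: 0.6
clock: 10.73
tcp_pos: [0.572, -0.0014, 0.0869]
tool_rot: [-180.0, -0.0, 90.6]
wrist_force: [-0.4, 0.5, -0.6]
gripper_width: 0.0199
grasp_force: 0.0
clock: 11.48
tcp_pos: [0.5737, -0.2082, 0.1871]
tool_rot: [179.9, 0.1, 90.3]
wrist_force: [0.0, -0.1, -0.1]
gripper_width: 0.02
grasp_force: 0.0
```

View pics/c5.png

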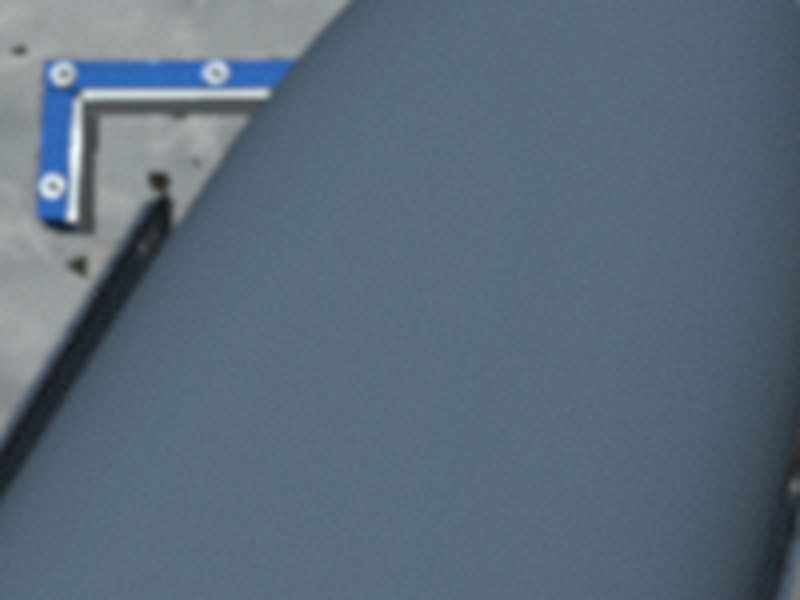

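To row units: 0.244 m / 0.5 = 0.488, -0.16 m / 0.5 = -0.32, 84 degrees / 180 = 0.4667.

```bash
echo '[[[0.04, -0.02, 0], [0, 0, 0.0389], 0.02], [[0.08, -0.04, 0], [0, 0, 0.0778], 0.02], [[0.12, -0.06, 0], [0, 0, 0.1167], 0.02], [[0.16, -0.08, 0], [0, 0, 0.1556], 0.02], [[0.2, -0.12, 0], [0, 0, 0.1944], 0.02], [[0.24, -0.16, 0], [0, 0, 0.2333], 0.02], [[0.28, -0.2, 0], [0, 0, 0.2722], 0.02], [[0.32, -0.24, 0], [0, 0, 0.3111], 0.02], [[0.36, -0.26, 0], [0, 0, 0.35], 0.02], [[0.4, -0.28, 0], [0, 0, 0.3889], 0.02], [[0.44, -0.3, 0], [0, 0, 0.4278], 0.02], [[0.488, -0.32, 0], [0, 0, 0.4667], 0.02]]' | python3 drive.py
echo '[[[0, 0, 0], [0, 0, 0.03], 0.02], [[0, 0, 0], [0, 0, 0.03], 0.02], [[0, 0, 0], [0, 0, 0.03], 0.02]]' | python3 drive.py
cat > look.py <<'E'
import sys,cv2
from h import *
a=arm.get_image("top")["frame"][165:265,195:295];b=arm.get_image("scene")["frame"][210:340,160:290]
cv2.imwrite(sys.argv[1],np.hstack([cv2.resize(a,(400,400),interpolation=2),cv2.resize(b,(400,400),interpolation=2)]))
E
python3 look.py pics/c6.png; python3 -c "
from h import *
to(.512,.036,.086,1)"
```

```text
clock: 12.53
tcp_pos: [0.4105, 0.041, 0.1871]
tool_rot: [-180.0, -0.0, 6.3]
wrist_force: [0.8, 0.3, -0.1]
gripper_width: 0.0197
grasp_force: 0.0
clock: 12.78
tcp_pos: [0.4121, 0.0208, 0.1871]
tool_rot: [-179.1, -0.0, 2.5]
wrist_force: [-0.4, -0.0, -0.3]
gripper_width: 0.02
grasp_force: 0.0
[ 0.1002 -0.0099  0.1011] [-0.86  0.01  1.41] [-0.3 -0.6 -0.6] 12.8833
```

View pics/c6.png

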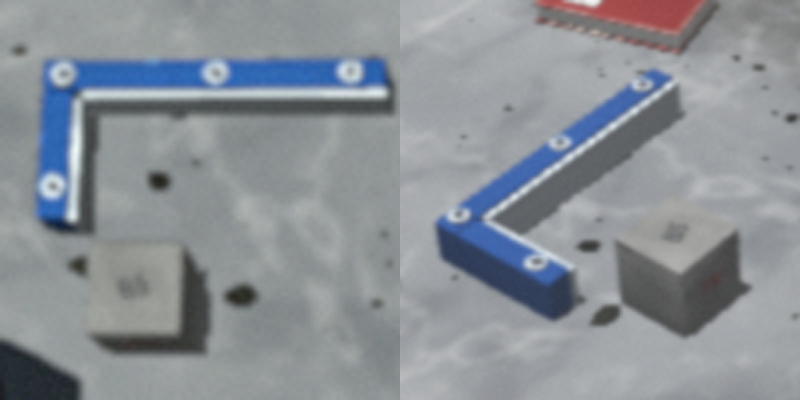

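```bash
python3 - <<'E'
from h import *
d=arm.get_image("top")
w=pix2w(d,crop([(90,242),(184,242),(182,334),(88,334)],195,165,4),.05)[:,:2];print(w,w.mean(0))
print(arm.get_obs()["tcp_pos"],arm.get_obs()["tool_rot"]);to(.512,w.mean(0)[1],.187,1)
E
```

```text
[[0.59724505 0.06068063]
 [0.59787935 0.01045525]
 [0.54771105 0.00890382]
 [0.54708015 0.05853054]] [0.5724789  0.03464256]
[0.41244434 0.02027256 0.18690714] [-1.79134272e+02  8.37384801e-03  2.38919502e+00]
[ 0.1001 -0.0102  0.    ] [-0.87  0.02  1.39] [ 0.7  0.4 -0.8] 12.9333
```

To row units: 0.1 m / 0.5 = 0.2, 0.09 m / 0.5 = 0.18, -0.87 degrees / 180 = -0.0048.

```bash
echo '[[[0.06, -0.006, 0], [-0.0022, 0, 0.0039], 0.02], [[0.12, -0.012, 0], [-0.0048, 0, 0.0078], 0.02], [[0.18, -0.02, 0], [-0.0048, 0, 0.0078], 0.02], [[0.2, -0.02, 0], [-0.0048, 0, 0.0078], 0.02], [[0.2, -0.02, 0], [-0.0048, 0, 0.0078], 0.02], [[0.2, -0.02, 0], [-0.0048, 0, 0.0078], 0.02]]' | python3 drive.py
python3 -c "
from h import *
to(.512,.035,.086,1)"
```

```text
clock: 13.43
tcp_pos: [0.5118, 0.0205, 0.1864]
tool_rot: [-179.4, 0.1, 2.1]
wrist_force: [-0.8, 0.2, -0.7]
gripper_width: 0.02
grasp_force: 0.0
[ 0.001  -0.0134  0.1005] [-0.61  0.14  1.08] [-0.8  0.2 -0.7] 13.4333
```

To row units: -0.014 m / 0.5 = -0.028, 1 degrees / 180 = 0.0056.

```bash
echo '[[[0, -0.028, 0], [-0.0033, 0, 0.0056], 0.02], [[0, -0.028, 0], [-0.0033, 0, 0.0056], 0.02], [[0, -0.028, 0], [-0.0033, 0, 0.0056], 0.02]]' | python3 drive.py
python3 -c "
from h import *
print(arm.get_obs()['joints'].round(1),arm.get_obs()['joint_vel'].round(1))
to(.512,.035,.086,1)"
```

```text
clock: 13.68
tcp_pos: [0.5114, 0.0214, 0.1874]
tool_rot: [-179.4, 0.0, 2.2]
wrist_force: [0.3, -0.6, -0.4]
gripper_width: 0.0203
grasp_force: 0.0
[  2.1  16.3 -15.   58.8   0.6 179.9] [ 0.1  0.2  0.3 -0.1 -0.  -0. ]
[ 0.0012 -0.0125  0.1016] [-0.6   0.05  1.18] [ 0.3 -0.6 -0.4] 13.6833
```

To row units: -84 degrees / 180 = -0.4667.

```bash
echo '[[[0, 0, 0], [0, 0, -0.0389], 0.02], [[0, 0, 0], [0, 0, -0.0778], 0.02], [[0, 0, 0], [0, 0, -0.1167], 0.02], [[0, 0, 0], [0, 0, -0.1556], 0.02], [[0, 0, 0], [0, 0, -0.1944], 0.02], [[0, 0, 0], [0, 0, -0.2333], 0.02], [[0, 0, 0], [0, 0, -0.2722], 0.02], [[0, 0, 0], [0, 0, -0.3111], 0.02], [[0, 0, 0], [0, 0, -0.35], 0.02], [[0, 0, 0], [0, 0, -0.3889], 0.02], [[0, 0, 0], [0, 0, -0.4278], 0.02], [[0, 0, 0], [0, 0, -0.4667], 0.02]]' | python3 drive.py
echo '[[[0, 0, 0], [0, 0, -0.0389], 0.02], [[0, 0, 0], [0, 0, -0.0778], 0.02], [[0, 0, 0], [0, 0, -0.1167], 0.02], [[0, 0, 0], [0, 0, -0.1556], 0.02], [[0, 0, 0], [0, 0, -0.1944], 0.02], [[0, 0, 0], [0, 0, -0.2333], 0.02], [[0, 0, 0], [0, 0, -0.2722], 0.02], [[0, 0, 0], [0, 0, -0.3111], 0.02], [[0, 0, 0], [0, 0, -0.35], 0.02], [[0, 0, 0], [0, 0, -0.3889], 0.02], [[0, 0, 0], [0, 0, -0.4278], 0.02], [[0, 0, 0], [0, 0, -0.4667], 0.02]]' | python3 drive.py
python3 -c "
from h import *
to(.512,.035,.187,181)"
```

```text
clock: 14.68
tcp_pos: [0.5117, 0.0214, 0.1875]
tool_rot: [-179.9, -0.6, 86.5]
wrist_force: [-0.2, -0.3, 0.0]
gripper_width: 0.0197
grasp_force: 0.0
clock: 15.68
tcp_pos: [0.5117, 0.0214, 0.1875]
tool_rot: [179.4, -0.1, 170.5]
wrist_force: [-0.1, 1.2, -0.4]
gripper_width: 0.0204
grasp_force: 0.0
[0.0019 0.0134 0.0007] [  0.6   -0.09 -10.47] [-0.1  1.2 -0.4] 15.6833
```

To row units: 0.0134 m / 0.5 = 0.0268, 0.007 m / 0.5 = 0.014, -10.5 degrees / 180 = -0.0583.

```bash
echo '[[[0.002, 0.014, 0], [0.0017, 0, -0.0278], 0.02], [[0.004, 0.0268, 0], [0.0033, 0, -0.0583], 0.02], [[0.004, 0.0268, 0], [0.0033, 0, -0.0583], 0.02], [[0.004, 0.0268, 0], [0.0033, 0, -0.0583], 0.02]]' | python3 drive.py
python3 -c "
from h import *
to(.512,.035,.086,181)"
```

```text
clock: 16.02
tcp_pos: [0.5122, 0.0351, 0.1875]
tool_rot: [180.0, -0.1, -179.4]
wrist_force: [0.2, 0.3, 0.6]
gripper_width: 0.0198
grasp_force: 0.0
[ 0.000e+00 -1.000e-04  1.015e-01] [ 0.01 -0.1  -0.44] [0.2 0.3 0.6] 16.0167
```

To row units: 0.101 m / 0.5 = 0.202, 0.09 m / 0.5 = 0.18, -0.5 degrees / 180 = -0.0028.

```bash
echo '[[[0, 0, 0.07], [0, 0, -0.0028], 0.02], [[0, 0, 0.14], [0, 0, -0.0028], 0.02], [[0, 0, 0.18], [0, 0, -0.0028], 0.02], [[0, 0, 0.202], [0, 0, -0.0028], 0.02], [[0, 0, 0.202], [0, 0, -0.0028], 0.02]]' | python3 drive.py
echo '[[[-0.012, 0, 0], [0, 0, 0], 0.02], [[-0.024, 0, 0], [0, 0, 0], 0.02], [[-0.034, 0, 0], [0, 0, 0], 0.02], [[-0.042, 0, 0], [0, 0, 0], 0.02], [[-0.05, 0, 0], [0, 0, 0], 0.02], [[-0.058, 0, 0], [0, 0, 0], 0.02], [[-0.068, 0, 0], [0, 0, 0], 0.02], [[-0.078, 0, 0], [0, 0, 0], 0.02], [[-0.09, 0, 0], [0, 0, 0], 0.02], [[-0.102, 0, 0], [0, 0, 0], 0.02], [[-0.114, 0, 0], [0, 0, 0], 0.02], [[-0.126, 0, 0], [0, 0, 0], 0.02]]' | python3 drive.py
echo '[[[-0.012, 0, 0], [0, 0, 0], 0.02], [[-0.024, 0, 0], [0, 0, 0], 0.02], [[-0.036, 0, 0], [0, 0, 0], 0.02], [[-0.046, 0, 0], [0, 0, 0], 0.02], [[-0.056, 0, 0], [0, 0, 0], 0.02], [[-0.066, 0, 0], [0, 0, 0], 0.02], [[-0.074, 0, 0], [0, 0, 0], 0.02], [[-0.08, 0, 0], [0, 0, 0], 0.02]]' | python3 drive.py
```

```text
clock: 16.43
tcp_pos: [0.5106, 0.0345, 0.084]
tool_rot: [-180.0, -0.4, -179.0]
wrist_force: [-1.2, 0.2, 0.4]
gripper_width: 0.02
grasp_force: 0.0
clock: 17.43
tcp_pos: [0.576, 0.0363, 0.0862]
tool_rot: [180.0, -0.1, -178.8]
wrist_force: [-3.9, -0.3, 3.5]
gripper_width: 0.0201
grasp_force: 1.9
clock: 18.1
tcp_pos: [0.616, 0.0371, 0.0861]
tool_rot: [180.0, -0.1, -178.8]
wrist_force: [-4.2, 0.1, 4.3]
gripper_width: 0.0198
grasp_force: 2.0
```

```bash
for i in 1; do echo '[[[-0.002, 0, 0], [0, 0, 0], 0.02], [[-0.004, 0, 0], [0, 0, 0], 0.02], [[-0.006, 0, 0], [0, 0, 0], 0.02], [[-0.008, 0, 0], [0, 0, 0], 0.02], [[-0.01, 0, 0], [0, 0, 0], 0.02], [[-0.012, 0, 0], [0, 0, 0], 0.02]]' | python3 drive.py ; done | grep -E "tcp|wrist"
echo '[[[-0.002, 0, 0], [0, 0, 0], 0.02], [[-0.004, 0, 0], [0, 0, 0], 0.02]]' | python3 drive.py | grep -E "tcp|wrist"
python3 -c "
from h import *
to(.6235,.037,.086,181)"
```

```text
tcp_pos: [0.6215, 0.0373, 0.0861]
wrist_force: [-0.8, -0.1, 0.7]
tcp_pos: [0.6235, 0.0372, 0.0861]
wrist_force: [-2.8, -0.4, 1.5]
[ 0.     -0.0002  0.0001] [ 0.01 -0.1   0.17] [-2.8 -0.4  1.5] 18.7667
```

To row units: -0.002 m / 0.5 = -0.004, -0.001 m / 0.5 = -0.002.

```bash
echo '[[[-0.002, 0, 0], [0, 0, 0], 0.02], [[-0.004, 0, 0], [0, 0, 0], 0.02]]' | python3 drive.py | grep -E "tcp|wrist"
echo '[[[-0.002, 0, 0], [0, 0, 0], 0.02], [[-0.003, 0, 0], [0, 0, 0], 0.02]]' | python3 drive.py | grep -E "tcp|wrist"
```

```text
tcp_pos: [0.6255, 0.0373, 0.0861]
wrist_force: [-2.9, -0.5, 1.2]
tcp_pos: [0.627, 0.0373, 0.0861]
wrist_force: [-5.2, 0.0, 1.8]
```

To row units: -0.001 m / 0.5 = -0.002.

```bash
echo '[[[-0.002, 0, 0], [0, 0, 0], 0.02], [[-0.002, 0, 0], [0, 0, 0], 0.02]]' | python3 drive.py | grep -E "tcp|wrist"
python3 look.py pics/c7.png
```

```text
tcp_pos: [0.6271, 0.0373, 0.0861]
wrist_force: [-6.2, -0.0, 4.5]
```

View pics/c7.png

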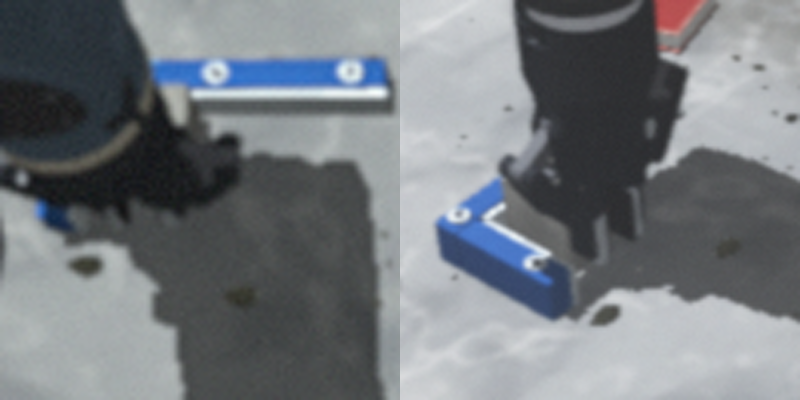

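To row units: -0.001 m / 0.5 = -0.002.

```bash
echo '[[[-0.002, 0, 0], [0, 0, 0], 0.02], [[-0.002, 0, 0], [0, 0, 0], 0.02]]' | python3 drive.py | grep -E "tcp|wrist"
echo '[[[0.012, 0, 0], [0, 0, 0], 0.02], [[0.04, 0, 0], [0, 0, 0], 0.02], [[0.04, -0.02, -0.07], [0, 0, 0], 0.02], [[0.04, -0.04, -0.14], [0, 0, 0], 0.02], [[0.02, -0.08, -0.16], [0, 0, 0], 0.02], [[-0.02, -0.12, -0.16], [0, 0, 0], 0.02], [[-0.06, -0.136, -0.16], [0, 0, 0], 0.02], [[-0.06, -0.136, -0.16], [0, 0, 0], 0.02], [[-0.06, -0.136, -0.16], [0, 0, 0], 0.02]]' | python3 drive.py
python3 look.py pics/c8.png
python3 -c "
from h import *
to(.657,-.031,.086,181.2)"
```

```text
tcp_pos: [0.6272, 0.0373, 0.0861]
wrist_force: [-11.1, -1.0, 7.0]
clock: 20.28
tcp_pos: [0.6612, -0.0305, 0.1658]
tool_rot: [180.0, -0.1, -178.9]
wrist_force: [0.2, -0.6, -0.1]
gripper_width: 0.0204
grasp_force: 0.0
[ 0.0027 -0.0013  0.0796] [ 0.02 -0.15 -0.02] [-0.1 -0.2  0.2] 20.3833
```

To row units: 0.08 m / 0.5 = 0.16, 0.06 m / 0.5 = 0.12.

```bash
echo '[[[0.006, -0.002, 0.06], [0, 0, 0], 0.02], [[0.006, -0.002, 0.12], [0, 0, 0], 0.02], [[0.006, -0.002, 0.16], [0, 0, 0], 0.02], [[0.006, -0.002, 0.16], [0, 0, 0], 0.02]]' | python3 drive.py
echo '[[[0, 0.006, 0], [0, 0, 0], 0.02], [[0, 0.012, 0], [0, 0, 0], 0.02], [[0, 0.018, 0], [0, 0, 0], 0.02], [[0, 0.024, 0], [0, 0, 0], 0.02], [[0, 0.03, 0], [0, 0, 0], 0.02], [[0, 0.036, 0], [0, 0, 0], 0.02], [[0, 0.04, 0], [0, 0, 0], 0.02], [[0, 0.044, 0], [0, 0, 0], 0.02]]' | python3 drive.py
```

```text
clock: 20.72
tcp_pos: [0.654, -0.0302, 0.0818]
tool_rot: [180.0, -0.5, -178.8]
wrist_force: [-0.9, -0.4, -0.6]
gripper_width: 0.0198
grasp_force: 0.0
clock: 21.38
tcp_pos: [0.6571, -0.0096, 0.0868]
tool_rot: [-179.9, -0.1, -178.9]
wrist_force: [-1.4, -6.0, 4.8]
gripper_width: 0.02
grasp_force: 3.1
```

To row units: 0.005 m / 0.5 = 0.01, 0.004 m / 0.5 = 0.008.

```bash
echo '[[[0, 0.004, 0], [0, 0, 0], 0.02], [[0, 0.008, 0], [0, 0, 0], 0.02], [[0, 0.01, 0], [0, 0, 0], 0.02]]' | python3 drive.py | grep -E "tcp|wrist"
echo '[[[0, 0.002, 0], [0, 0, 0], 0.02], [[0, 0.004, 0], [0, 0, 0], 0.02]]' | python3 drive.py | grep -E "tcp|wrist"
echo '[[[0, 0.002, 0], [0, 0, 0], 0.02], [[0, 0.003, 0], [0, 0, 0], 0.02]]' | python3 drive.py | grep -E "tcp|wrist"
```

```text
tcp_pos: [0.657, -0.0048, 0.0869]
wrist_force: [-0.9, -7.0, 5.6]
tcp_pos: [0.657, -0.003, 0.0869]
wrist_force: [-1.6, -6.9, 4.9]
tcp_pos: [0.657, -0.0015, 0.0869]
wrist_force: [-1.8, -5.9, 5.8]
```

To row units: 0.0015 m / 0.5 = 0.003, 0.001 m / 0.5 = 0.002.

```bash
echo '[[[0, 0.002, 0], [0, 0, 0], 0.02], [[0, 0.003, 0], [0, 0, 0], 0.02]]' | python3 drive.py | grep -E "tcp|wrist"
echo '[[[0, 0.002, 0], [0, 0, 0], 0.02], [[0, 0.002, 0], [0, 0, 0], 0.02]]' | python3 drive.py | grep -E "tcp|wrist"
echo '[[[0, 0.002, 0], [0, 0, 0], 0.02], [[0, 0.002, 0], [0, 0, 0], 0.02]]' | python3 drive.py | grep -E "tcp|wrist"
```

```text
tcp_pos: [0.6569, 0.0, 0.0868]
wrist_force: [-1.1, -7.1, 5.3]
tcp_pos: [0.657, 0.0009, 0.0869]
wrist_force: [-1.1, -6.7, 5.6]
tcp_pos: [0.657, 0.0011, 0.087]
wrist_force: [-1.5, -11.5, 5.6]
```

To row units: 0.0005 m / 0.5 = 0.001.

```bash
echo '[[[0, 0.001, 0], [0, 0, 0], 0.02], [[0, 0.001, 0], [0, 0, 0], 0.02]]' | python3 drive.py | grep -E "tcp|wrist"
echo '[[[0, -0.008, 0], [0, 0, 0], 0.02], [[0, -0.04, 0], [0, 0, 0], 0.02], [[0.02, -0.05, -0.07], [0, 0, 0], 0.02], [[0.06, -0.04, -0.14], [0, 0, 0], 0.02], [[0.12, 0, -0.15], [0, 0, 0], 0.02], [[0.16, 0.04, -0.15], [0, 0, 0], 0.02], [[0.18, 0.088, -0.15], [0, 0, 0], 0.02], [[0.18, 0.092, -0.15], [0, 0, 0], 0.02], [[0.18, 0.092, -0.15], [0, 0, 0], 0.02]]' | python3 drive.py
python3 -c "
from h import *
to(.61,.047,.086,181.2)"
```

```text
tcp_pos: [0.6569, 0.0011, 0.087]
wrist_force: [-1.1, -13.6, 6.7]
clock: 23.38
tcp_pos: [0.5655, 0.0481, 0.1616]
tool_rot: [180.0, -0.1, -178.7]
wrist_force: [0.6, -0.4, 0.5]
gripper_width: 0.0198
grasp_force: 0.0
[-0.0445 -0.0022  0.0756] [ 0.02 -0.08  0.08] [ 0.6 -0.4  0.5] 23.3833
```

To row units: 0.075 m / 0.5 = 0.15, -0.06 m / 0.5 = -0.12.

```bash
echo '[[[-0.02, -0.014, 0.07], [0, 0, 0], 0.02], [[-0.04, -0.014, 0.12], [0, 0, 0], 0.02], [[-0.05, -0.014, 0.15], [0, 0, 0], 0.02], [[-0.06, -0.014, 0.15], [0, 0, 0], 0.02], [[-0.076, -0.014, 0.15], [0, 0, 0], 0.02], [[-0.092, -0.014, 0.15], [0, 0, 0], 0.02], [[-0.104, -0.014, 0.15], [0, 0, 0], 0.02], [[-0.112, -0.014, 0.15], [0, 0, 0], 0.02], [[-0.116, -0.014, 0.15], [0, 0, 0], 0.02], [[-0.118, -0.014, 0.15], [0, 0, 0], 0.02], [[-0.12, -0.014, 0.15], [0, 0, 0], 0.02]]' | python3 drive.py
echo '[[[-0.002, 0, 0], [0, 0, 0], 0.02], [[-0.003, 0, 0], [0, 0, 0], 0.02]]' | python3 drive.py | grep -E "tcp|wrist"
```

```text
clock: 24.3
tcp_pos: [0.6258, 0.0419, 0.0864]
tool_rot: [180.0, -0.1, -178.8]
wrist_force: [0.4, 0.1, -0.3]
gripper_width: 0.0196
grasp_force: 0.0
tcp_pos: [0.6269, 0.0419, 0.0862]
wrist_force: [-3.1, -0.6, 2.1]
```

To row units: -0.0015 m / 0.5 = -0.003, -0.0007 m / 0.5 = -0.0014.

```bash
echo '[[[-0.0014, 0, 0], [0, 0, 0], 0.02], [[-0.003, 0, 0], [0, 0, 0], 0.02], [[-0.003, 0, 0], [0, 0, 0], 0.02]]' | python3 drive.py | grep -E "tcp|wrist"
echo '[[[0.006, 0, 0], [0, 0, 0], 0.02], [[0.04, 0, 0], [0, 0, 0], 0.02], [[0.08, 0, 0], [0, 0, 0], 0.02], [[0.1, 0, -0.08], [0, 0, 0], 0.02], [[0.12, 0, -0.16], [0, 0, 0], 0.02], [[0.2, 0, -0.2], [0, 0, 0], 0.02], [[0.28, 0, -0.2], [0, 0, 0], 0.02], [[0.36, 0, -0.2], [0, 0, 0], 0.02], [[0.44, 0, -0.2], [0, 0, 0], 0.02], [[0.44, 0, -0.2], [0, 0, 0], 0.02], [[0.44, 0, -0.2], [0, 0, 0], 0.02]]' | python3 drive.py
python3 look.py pics/c9.png
```

```text
tcp_pos: [0.6271, 0.0419, 0.0861]
wrist_force: [-8.5, -0.2, 6.9]
clock: 25.63
tcp_pos: [0.4072, 0.0373, 0.187]
tool_rot: [180.0, -0.1, -178.8]
wrist_force: [1.0, 0.3, 0.1]
gripper_width: 0.0203
grasp_force: 0.0
```

View pics/c9.png

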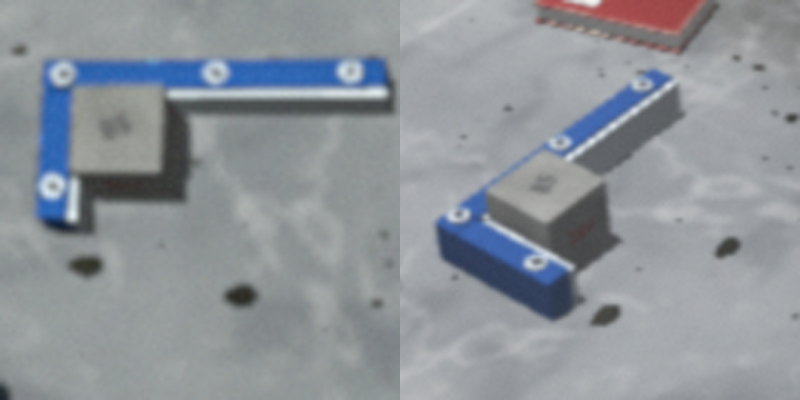

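The cube sits in the corner: its top's left edge (x≈70) overlaps the short leg's strip and its far edge (y≈85) overlaps the long leg's, with no gap in either view. The hand is clear.

```bash
python3 -c "
from cell import arm
print(arm.job_done())"
```

```text
the job is handed in; nothing more can be done
None
```

The dark cube is home in the corner stop: it stopped firmly against both legs, and the last pictures show no gap. The hand is clear, I saw no contact with the pale cubes or caliper (not re-measured at the end), and the job was handed in at about 26 s.

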